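# Lock the press base by feel

## Task

Take the black-handled locking pin out of its white cradle and lock the steel press base with it. The index hole is out of sight behind the window in the far side of the base, so put the pin's tip through the window, slide it lightly along the bar inside until it drops into the hole, then push the pin fully home, collar against the housing, and let go. Keep it gentle - never push the pin against the base with more than 30 newtons - and leave the cup, the weight, the bottle and the loose white disc where they are.

Things in the scene. Friction and masses are not known exactly. Their poses are not given: they have to be found in the camera images.
- press: Steel press base, fixed to the worktop: a closed housing 90 mm deep (its x) x 196 mm wide (its y) x 84 mm high, with a round white disc on top (97 mm high in all). Origin at the centre of its underside, z up. Its +x side, turned away from the robot, has the window; over it the top plate overhangs by 12 mm as a lip (underside 78 mm high). Low bolted feet stick out 18 mm at both ends.
- window (a point): Centre of the window, in the outer surface of the far (+x) wall of the base, 45 mm in +x from the base's origin, 50 mm above the worktop; axes as the base's (+x points out of the window). An oblong opening 74 mm wide (y) and 22 mm high in the 6 mm wall. Home, the pin's collar rests against the wall here, the handle pointing out along +x.
- bar_face (a point): Point 12 mm in from the window's centre, axes the same, on the smooth flat face of the 34 mm thick index bar that fills the window behind the wall. The bar has one through hole along x, 12.2 mm in diameter with a 4 mm chamfer, at this height but at an unknown place along y, up to 28 mm to either side, each time another: it must be felt. The bar does not shift under the forces allowed.
- cradle: White plastic cradle fixed to the worktop, base plate 150 x 60 x 8 mm; two notched posts hold the pin level, lift it straight up. Origin on the worktop below the centre of the pin's handle. The -x post (12 mm thick, 72 mm from the origin, 67 mm high) carries the shank, the +x post (10 mm thick, 39 mm from the origin, 63 mm high) the handle's end; between them fingers have room.
- pin_grip (a point): Centre of the locking pin's black handle (90 mm long in x, 16 wide in y, 18 high), 56 mm above the worktop in the cradle: grip it here. Along its x axis, towards -x, follow a steel collar (28 mm in diameter, 6 thick) and the shank, 10 mm in diameter and 60 mm long, tapered over the last 4 mm to 5 mm at the tip. About 0.14 kg.
- pin_collar (a point): Centre of the collar's outer face, towards the tip, on the pin's axis, 51 mm from the handle's centre; axes as the pin's.
- pin_tip (a point): End of the pin's tip, 111 mm from the handle's centre in the pin's -x; axes as the pin's.
- cup: White sample cup with a red lid, 50 mm wide, 46 mm high, loose; bystander. Origin at the centre of its underside.
- weight: Grey steel weight with a knob, 42 mm wide, 53 mm high, loose; bystander. Origin at the centre of its underside.
- bottle: Small white bottle with a yellow cap, 31 mm wide, 68 mm high, loose; bystander. Origin at the centre of its underside.
- disc: White round mould disc, 101 mm wide, 13 mm high, loose; bystander. Origin at the centre of its underside.
Things that resemble listed ones, but are neither listed nor needed, are in the scene too. What is shaped like the part that bears pin_grip but red is not meant. There is more than one size of the press; the one meant has the size given above.

How it is judged:
On the way, in this order (a step that is already met when the one before it is completed fails the run):
1. the pin is lifted at least 40 mm out of the cradle (height (world z) of pin_grip above 0.096 m), for 0.1 s.
2. the pin's tip is at least 10 mm deep in the index hole (x of pin_tip in the frame of window between -0.075 and -0.022 m and z of pin_tip in the frame of window between -0.008 and 0.008 m and y of pin_tip in the frame of window between -0.036 and 0.036 m), for 0.1 s.
At the end, for the whole second after the job is handed in: The pin sits in the index hole with its collar's outer face within 3 mm of the outer wall surface round the window and within 8 mm of the hole's height and 36 mm of the window's middle, its axis within 0.15 rad of the window's x axis, at rest and released (x of pin_collar in the frame of window between -0.003 and 0.003 m and z of pin_collar in the frame of window between -0.008 and 0.008 m and y of pin_collar in the frame of window between -0.036 and 0.036 m and angle between the x axis of pin_tip and the x axis of window, either way round below 0.15 rad and linear speed of pin below 0.02 m/s); the robot touches nothing.
It fails at once if the pin presses on the press base with more than 30 N (contact force between pin and press above 30 N).
It fails at once if a bystander is moved by more than 20 mm (distance of any of cup, weight, bottle, disc from where it was at the start of the episode above 0.02 m).
It also fails if it takes over 72 s, if anything falls off the work surface, if the arm or the gripper's body presses on something with over 40 N, if the wrist force passes 120 N, or if a joint passes its speed limit or range.

## Robot

A 6-joint arm with a two-finger parallel gripper is mounted at the origin on a cart in front of the work surface, level with it; the furniture and walls round the work are solid. World frame = base frame: x ahead of the robot, y to its left, z up, the work surface at z = 0. Lengths are in m, angles in rad, forces in N, time in s.
With the tool pointing down it reaches from about 0.275 to 0.85 m from the base axis. Payload 19 kg.
Tool frame: the origin (TCP) lies at the very end of the fingers, on their centre line; the grasp point (between the pads) lies 19 mm behind it; z points along the fingers, y is the direction in which the jaws open and shut (so a half turn about z gives the same grasp; the last joint's range is limited). The gripper opens to 85 mm and grips with 20 to 120 N. Pads are 22 mm wide; open, the fingers measure 114 mm over their backs; the gripper's body (76 mm by 85 mm) begins 54 mm behind the grasp point. The pads swing forward as they close: fully open they stand 13 mm farther back than shut.
Start: joints at [1.009, 0.15, 1.437, -0, 1.554, -0.134], TCP at [0.239, 0.523, 0.231] pointing down, gripper open.
Joint ranges: [-2.8, 2.8], [-0.68, 2.1], [0.12, 2.68], [-1.39, 4.53], [0.16, 2.79], [-2.81, 2.81]. Speed limits (rad/s): [1.89, 1.89, 2.22, 3.01, 3.01, 3.01].

## Interface

Orientations are given as [roll, pitch, yaw] about the fixed x, y, z axes, in that order (R = Rz(yaw) Ry(pitch) Rx(roll)).
In Python, from cell import arm gives the robot as it stands.
- The arm moves only by the tool jog_arm, never from a script. Its argument "deltas" is a list of rows, each an object with "offset": the shift along the world's x, y, z in cm, a list of three; "rot": the turn, a rotation vector about the world's x, y, z in rad, a list of three; "grip": the finger opening in cm, from 0 to 8.54. A call has 1 to 12 rows; each row is the pose to reach, as a shift and turn from the pose commanded when the call began; what a row does not reach only later rows make up. A row lasts 1/10 s, in which the tool goes at most 50 mm and 8.59 degrees, less where a joint would pass 70% of its speed; a pose out of reach is approached as far as the arm can. A call with a gripper value outside its range is refused whole. The fingers move at their own pace and stop on an object; the grip force is fixed at half the most. Time passes only in rows, so rows that repeat a pose let the fingers close. It gives the time, the measured TCP pose, the force and the opening at its end, in the units of the state.
- arm.state(): the state, without advancing time (a new reading comes with each control period).
- arm.camera(name): name is "scene" or "side" or "wrist"; returns the picture (384x512x3 uint8, red, green, blue); there is no depth.
- arm.get_calibration(name): a dict with "fx", "fy", "cx", "cy" (pixels), "k1" (the pictures are not rectified: a ray, as slopes to the right and down, at radius r is drawn at 1 + k1 r^2 times it, then the intrinsics apply), "xyz" and "rotation" of the camera in the world. Camera axes: x right, y down, z forward; pixel columns grow to the right and rows downward; lengths in m; the calibration is good to about 2 mm. A picture is of the moment at which its call begins: read the wrist's pose just before it. get_calibration takes no time and is no camera call; for the wrist camera it gives the pose at the moment of the call.
- arm.sign_off(): hands the job in, once; it reports no verdict.
The state is a dict: "clock": time; "joints": joint angles; "qd": joint speeds; "tau": joint torques, N m; "eef_pos": TCP position; "eef_rot": TCP orientation; "ft_force": force on the tool from outside, world axes, zero at the start; "torque": the same for the moment, N m; "gripper_width": finger opening in m.
Only numpy, scipy, OpenCV 4.12 (cv2) and the standard library are available. Lean on these libraries where they do the work, as an engineer would, in place of code of your own. Each camera call takes 0.05 s, during which the arm holds its last target. There are 200 camera calls.

## Working session

There is one attempt and no reset: what is moved stays moved. The work goes in short steps, Python scripts to look and compute and a tool call to move; the robot and the scene stay as the last step left them, time stands still between calls to the robot, and variables do not carry over. Pictures are saved under pics/ and viewed, about 8 in all and at most 12, crops included, and the job is handed in when it is done.

Besides the shell and the picture viewer there is one more tool, called after "Call:" in YAML: its name, and indented under it one key for each argument. jog_arm: Moves the arm, as the interface text tells. Its arguments: {"type":"object","properties":{"deltas":{"type":"array","items":{"type":"object","properties":{"offset":{"type":"array","items":{"type":"number"}},"rot":{"type":"array","items":{"type":"number"}},"grip":{"type":"number"}}}}},"required":["deltas"]}

```bash
mkdir -p pics
python3 - <<'E'
from cell import arm
import cv2,numpy as np
s=arm.state();print(s)
for n in ("scene","side"):
    im=arm.camera(n);cv2.imwrite(f"pics/{n}0.png",im[:,:,::-1]);print(n,arm.get_calibration(n))
print(arm.get_calibration("wrist"))
a=cv2.imread("pics/scene0.png");b=cv2.imread("pics/side0.png")
E
```

```text
{'clock': 0.0, 'joints': array([ 1.00899320e+00,  1.50981132e-01,  1.43799729e+00,  1.47356590e-05,
        1.55380599e+00, -1.34000041e-01]), 'qd': array([ 0.00084287,  0.00035693, -0.00072137,  0.00154125,  0.00158323,
       -0.00138913]), 'tau': array([ 2.99447174e-04, -7.13085222e+01, -5.70848966e+01, -2.69111206e-04,
        9.47128079e-03, -6.18576405e-05]), 'eef_pos': array([0.23843864, 0.52297275, 0.23069503]), 'eef_rot': array([-3.14041355e+00, -1.73819030e-04,  2.71378921e+00]), 'ft_force': array([-0.08488001, -1.52223516, -0.27577551]), 'torque': array([-0.01834234, -0.00961876,  0.05228287]), 'gripper_width': 0.08521167529854294}
scene {'fx': 407.2200257353607, 'fy': 407.2200257353607, 'cx': 254.6852837610185, 'cy': 196.28060206958796, 'k1': -0.07617200049344307, 'xyz': array([-0.22580192, -0.68235272,  0.74384497]), 'rotation': array([-2.16072952, -0.02249559, -0.86805807])}
side {'fx': 435.1986944608368, 'fy': 435.1986944608368, 'cx': 255.7181450737912, 'cy': 192.46821221816793, 'k1': -0.10638703048081784, 'xyz': array([ 0.5176412 , -1.02901096,  0.62421001]), 'rotation': array([-2.07213595,  0.00393094, -0.03715084])}
{'fx': 326.7110372491158, 'fy': 326.7110372491158, 'cx': 257.58573825408996, 'cy': 193.14370067853608, 'k1': -0.03607612290965343, 'xyz': array([0.17711211, 0.55047163, 0.37382146]), 'rotation': array([2.86808262e+00, 1.37326378e-03, 1.14345084e+00])}
```

View pics/scene0.png

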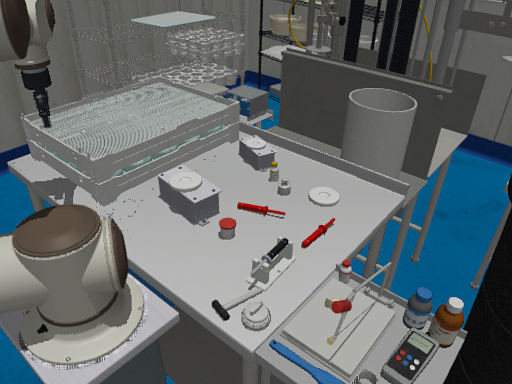

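View pics/side0.png

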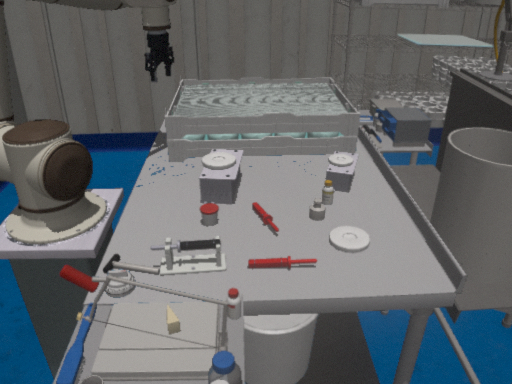

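Candidates for the pin: black handle in the white cradle (scene 272,252 / side 200,245), a black-handled hammer lying flat (235,302), red pins (262,210) and (319,233). Candidates for the press: the large one (188,192) and the small one (257,150). I'll choose the cradled black pin and, pending a size check, the large press. Close crop next.

```bash
cat > h.py <<'E'
import numpy as np,cv2
from scipy.spatial.transform import Rotation as R
from cell import arm
def cal(n):
    c=arm.get_calibration(n);c["R"]=R.from_euler("xyz",c["rotation"]).as_matrix();return c
def proj(c,P):
    p=(np.atleast_2d(P)-c["xyz"])@c["R"];s=p[:,:2]/p[:,2:];s=s*(1+c["k1"]*(s**2).sum(1,keepdims=True))
    return s*[c["fx"],c["fy"]]+[c["cx"],c["cy"]]
def ray(c,uv):
    d=(np.array(uv,float)-[c["cx"],c["cy"]])/[c["fx"],c["fy"]];s=d.copy()
    for _ in range(20): s=d/(1+c["k1"]*(s@s))
    return c["R"]@np.array([s[0],s[1],1])
def onz(c,uv,z):
    r=ray(c,uv);return c["xyz"]+r*(z-c["xyz"][2])/r[2]
def crop(im,x,y,w,h,k): return cv2.resize(im[y:y+h,x:x+w],None,fx=k,fy=k,interpolation=cv2.INTER_CUBIC)
E
python3 - <<'E'
from h import *
a=cv2.imread("pics/scene0.png");b=cv2.imread("pics/side0.png")
top=np.hstack([crop(a,150,160,80,60,5),crop(b,185,145,80,60,5)])
bot=np.hstack([crop(a,235,230,80,60,5),crop(b,145,225,90,60,5)[:,:400]])
cv2.imwrite("pics/c1.png",np.vstack([top,bot]))
for n,l,z in (("scene",[(160,178),(180,170),(219,186),(183,180)],.09),("side",[(203,167),(242,152),(219,160),(240,153)],.09)):
    for u in l: print(n,u,onz(cal(n),u,z).round(3))
for n,u in (("scene",(275,249)),("side",(200,244))): print(n,onz(cal(n),u,.056))
for n,u in (("scene",(257,143)),("side",(341,159))): print(n,onz(cal(n),u,.09))
E
```

```text
scene (160, 178) [0.41  0.219 0.09 ]
scene (180, 170) [0.484 0.211 0.09 ]
scene (219, 186) [0.5   0.053 0.09 ]
scene (183, 180) [0.45  0.158 0.09 ]
side (203, 167) [0.406 0.104 0.09 ]
side (242, 152) [0.519 0.206 0.09 ]
side (219, 160) [0.45 0.15 0.09]
side (240, 153) [0.513 0.199 0.09 ]
scene [ 0.4187061  -0.22471618  0.056     ]
side [ 0.42019125 -0.22752634  0.056     ]
scene [0.7975138  0.15418835 0.09      ]
side [0.81352902 0.14140968 0.09      ]
```

View pics/c1.png

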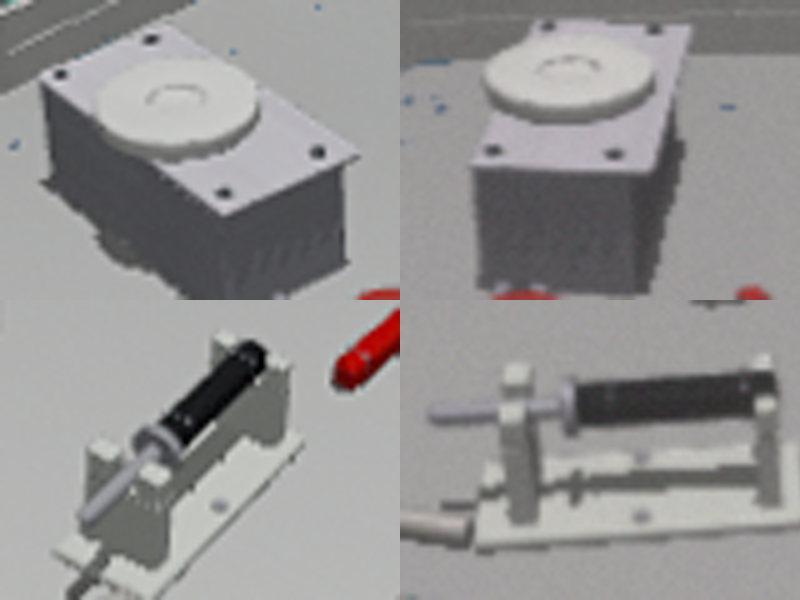

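```bash
cat > fit.py <<'E'
from h import *
from scipy.optimize import least_squares
C={n:cal(n) for n in("scene","side")}
def fit(pts,obs,x0):
    def f(p):
        r=[]
        for n in obs:
            M=R.from_euler("z",p[2]).as_matrix()
            r.append((proj(C[n],(M@np.array(pts).T).T+[p[0],p[1],0])-obs[n]).ravel())
        return np.concatenate(r)
    s=least_squares(f,x0);return s.x,s.fun.reshape(-1,2).round(1).tolist()
E
python3 - <<'E'
from fit import *
P=[(-.045,.098,.084),(-.045,-.098,.084),(.057,-.098,.084),(.057,.098,.084)]
S=[(158,175.5),(194.4,202.6),(221.6,191),(178.5,165.5)];D=[(212,149),(199.4,178.4),(237,179.4),(243.4,150.2)]
for o in ({"scene":S},{"side":D},{"scene":S,"side":D}): print(*fit(P,o,[.45,.15,0]))
for u in S: print(onz(C["scene"],u,.084).round(3))
for u in D: print(onz(C["side"],u,.084).round(3))
P=[(-.111,0,.056),(-.048,0,.056),(.045,0,.056)]
S=[(251.6,273.6),(266.6,258),(286.6,240.4)];D=[(151,247.4),(179.4,246),(220,242)]
for o in ({"scene":S},{"side":D},{"scene":S,"side":D}): print(*fit(P,o,[.42,-.22,0]))
E
```

```text
[ 0.44847221  0.14324485 -0.07454418] [[-2.8, 1.3], [0.1, 0.1], [-0.2, -1.7], [3.0, 0.2]]
[ 0.45704822  0.139249   -0.11363006] [[-0.4, 0.9], [0.5, -0.6], [-0.4, -0.4], [0.4, 0.5]]
[ 0.45370257  0.14478803 -0.09515607] [[-1.4, 0.1], [0.3, -0.7], [0.4, -2.2], [4.7, -0.6], [-2.0, 0.3], [0.0, -1.3], [-1.0, -1.5], [-1.3, -0.3]]
[0.422 0.244 0.084]
[0.397 0.049 0.084]
[0.492 0.034 0.084]
[0.507 0.245 0.084]
[0.424 0.249 0.084]
[0.4   0.044 0.084]
[0.504 0.033 0.084]
[0.524 0.234 0.084]
[ 0.42341725 -0.22845923  0.07338462] [[-0.1, -0.3], [0.0, 0.9], [0.1, -0.7]]
[ 0.42147811 -0.22663195  0.10079195] [[-0.3, 0.3], [-0.3, -0.5], [0.6, 0.1]]
[ 0.42219323 -0.22812704  0.08296162] [[-0.2, 0.1], [-0.3, 1.2], [-0.4, -0.6], [-0.0, 0.1], [-0.1, -0.4], [0.9, 0.7]]
```

The large press matches the listed size (residual small, width about 196 mm). Pin and press are located. I'll go over the press first to refine its yaw with the wrist camera.

Call:
jog_arm:
  deltas:
    - {"offset":[10,-15,7],"rot":[0,0,-1.2],"grip":8.5}
    - {"offset":[26,-38,7],"rot":[0,0,-2.8],"grip":8.5}
    - {"offset":[26,-38,7],"rot":[0,0,-2.8],"grip":8.5}
    - {"offset":[26,-38,7],"rot":[0,0,-2.8],"grip":8.5}
    - {"offset":[26,-38,7],"rot":[0,0,-2.8],"grip":8.5}
    - {"offset":[26,-38,7],"rot":[0,0,-2.8],"grip":8.5}
    - {"offset":[26,-38,7],"rot":[0,0,-2.8],"grip":8.5}
    - {"offset":[26,-38,7],"rot":[0,0,-2.8],"grip":8.5}
    - {"offset":[26,-38,7],"rot":[0,0,-2.8],"grip":8.5}
    - {"offset":[26,-38,7],"rot":[0,0,-2.8],"grip":8.5}
    - {"offset":[26,-38,7],"rot":[0,0,-2.8],"grip":8.5}
    - {"offset":[26,-38,7],"rot":[0,0,-2.8],"grip":8.5}

```text
clock: 1.3
eef_pos: [0.4989, 0.1423, 0.3009]
eef_rot: [-3.141, 0.001, 0.906]
ft_force: [-0.2, 0.3, 0.8]
gripper_width: 0.0852
```

Call:
jog_arm:
  deltas:
    - {"offset":[0,0,0],"rot":[0,0,-1.0],"grip":8.5}
    - {"offset":[0,0,0],"rot":[0,0,-1.0],"grip":8.5}
    - {"offset":[0,0,0],"rot":[0,0,-1.0],"grip":8.5}
    - {"offset":[0,0,0],"rot":[0,0,-1.0],"grip":8.5}
    - {"offset":[0,0,0],"rot":[0,0,-1.0],"grip":8.5}
    - {"offset":[0,0,0],"rot":[0,0,-1.0],"grip":8.5}
    - {"offset":[0,0,0],"rot":[0,0,-1.0],"grip":8.5}
    - {"offset":[0,0,0],"rot":[0,0,-1.0],"grip":8.5}
    - {"offset":[0,0,0],"rot":[0,0,-1.0],"grip":8.5}

```text
clock: 2.2
eef_pos: [0.4985, 0.1431, 0.3011]
eef_rot: [-3.142, 0.0, -0.083]
ft_force: [0.0, -0.8, -0.4]
gripper_width: 0.0847
```

Run:
```python
from fit import *
import pickle
print(arm.state()["eef_pos"],arm.state()["eef_rot"])
c=cal("wrist");im=arm.camera("wrist")[:,:,::-1].copy();cv2.imwrite("pics/w1.png",im);pickle.dump(c,open("w1.pkl","wb"))
P=np.array([(-.045,.098,.084),(-.045,-.098,.084),(.057,-.098,.084),(.057,.098,.084)])
q=proj(c,P@R.from_euler("z",-.11).as_matrix().T+[.456,.14,0]);print(q.round(1))
cv2.imwrite("pics/w1b.png",cv2.resize(im,None,fx=1.5,fy=1.5,interpolation=cv2.INTER_CUBIC))
```

```text
[0.49849369 0.14314729 0.30108542] [-3.14155100e+00  3.22321263e-04 -8.28819043e-02]
[[178.9 235.8]
 [343.  239.9]
 [352.  155.2]
 [175.5 150.3]]
```

View pics/w1b.png

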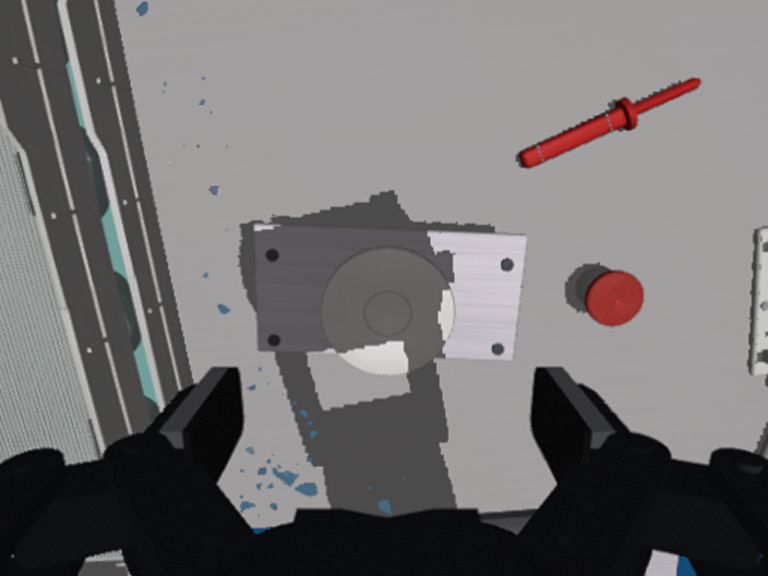

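Run:
```python
from fit import *
import pickle
c=pickle.load(open("w1.pkl","rb"));C["w"]=c
W=[(172,233.3),(342,239.3),(350.7,157.3),(170.7,150.7)]
print([onz(c,u,.084).round(4).tolist() for u in W])
P=[(-.045,.098,.084),(-.045,-.098,.084),(.057,-.098,.084),(.057,.098,.084)]
print(fit(P,{"w":W},[.45,.14,0]))
D=[(212,149),(199.4,178.4),(237,179.4),(243.4,150.2)]
print(fit(P,{"w":W,"side":D},[.45,.14,0]))
# subpixel straight edges by gradient: line fits of near edge and far edge
g=cv2.cvtColor(cv2.imread("pics/w1.png"),cv2.COLOR_BGR2GRAY).astype(float)
lsd=cv2.createLineSegmentDetector(2).detect(g.astype(np.uint8))[0][:,0]
for l in lsd:
    if np.hypot(l[2]-l[0],l[3]-l[1])>25 and 160<min(l[0],l[2]) and max(l[0],l[2])<360 and 140<min(l[1],l[3])<250:
        a,b=onz(c,l[:2],.084),onz(c,l[2:],.084);print(l.round(1),a[:2].round(4),b[:2].round(4),"ang",round(np.degrees(np.arctan2(*(b-a)[1::-1]))/57.2958,4))
# small press check & red pins, disc positions
```

```text
[[0.4259, 0.2501, 0.084], [0.4014, 0.0487, 0.084], [0.4997, 0.0378, 0.084], [0.5235, 0.2365, 0.084]]
(array([ 0.45662205,  0.14403104, -0.12085129]), [[3.1, 1.4], [-2.8, 1.2], [-1.9, -1.4], [1.6, -1.5]])
(array([ 0.4566679 ,  0.14389986, -0.12002982]), [[3.2, 1.5], [-2.7, 1.1], [-1.8, -1.5], [1.7, -1.5], [-0.2, 0.3], [0.3, -1.4], [-0.8, -1.2], [0.4, -0.0]])
[352.7 285.7 355.7 245.6] [0.3372 0.0359] [0.3918 0.0323] ang -0.0658
[349.4 157.  285.5 153.2] [0.5001 0.0393] [0.5101 0.11  ] ang 1.4311
[290.2 242.  299.1 291.9] [0.4033 0.1108] [0.3342 0.1033] ang -3.0337
[205.5 243.2 214.  272.9] [0.41  0.212] [0.3697 0.2065] ang -3.007
[206.3 309.6 181.6 233.6] [0.3182 0.2227] [0.4245 0.2388] ang 0.1501
[340.8 238.1 350.5 158. ] [0.4031 0.0502] [0.4989 0.038 ] ang -0.1262
[299.3 237.8 339.4 239.6] [0.4078 0.0996] [0.4013 0.0518] ang -1.705
[283.5 171.9 259.4 164.2] [0.4892 0.1135] [0.5002 0.1398] ang 1.1755
[169.2 155.6 170.6 203.2] [0.5182 0.2391] [0.4632 0.246 ] ang 3.0162
[219.4 151.1 189.4 149.9] [0.5185 0.1828] [0.5226 0.2157] ang 1.4456
[273.1 153.4 248.1 152.4] [0.511  0.1237] [0.5144 0.1512] ang 1.4481
```

Press: yaw ≈ -0.122, window ≈ (0.501, 0.139). Next, hover over the pin.

Call:
jog_arm:
  deltas:
    - {"offset":[-7.6,-37.1,-10],"rot":[0,0,0.165],"grip":8.5}
    - {"offset":[-7.6,-37.1,-10],"rot":[0,0,0.165],"grip":8.5}
    - {"offset":[-7.6,-37.1,-10],"rot":[0,0,0.165],"grip":8.5}
    - {"offset":[-7.6,-37.1,-10],"rot":[0,0,0.165],"grip":8.5}
    - {"offset":[-7.6,-37.1,-10],"rot":[0,0,0.165],"grip":8.5}
    - {"offset":[-7.6,-37.1,-10],"rot":[0,0,0.165],"grip":8.5}
    - {"offset":[-7.6,-37.1,-10],"rot":[0,0,0.165],"grip":8.5}
    - {"offset":[-7.6,-37.1,-10],"rot":[0,0,0.165],"grip":8.5}
    - {"offset":[-7.6,-37.1,-10],"rot":[0,0,0.165],"grip":8.5}
    - {"offset":[-7.6,-37.1,-10],"rot":[0,0,0.165],"grip":8.5}
    - {"offset":[-7.6,-37.1,-10],"rot":[0,0,0.165],"grip":8.5}

```text
clock: 3.35
eef_pos: [0.4228, -0.2273, 0.2016]
eef_rot: [-3.142, -0.0, 0.08]
ft_force: [1.1, 0.6, 0.3]
gripper_width: 0.085
```

Run:
```python
from fit import *
import pickle
print(arm.state()["eef_pos"],arm.state()["eef_rot"])
c=cal("wrist");im=arm.camera("wrist")[:,:,::-1].copy();cv2.imwrite("pics/w2.png",im);pickle.dump(c,open("w2.pkl","wb"))
M=R.from_euler("z",.083).as_matrix();q=proj(c,np.array([(-.111,0,.056),(-.051,0,.056),(-.045,0,.056),(0,0,.056),(.045,0,.056)])@M.T+[.4222,-.2281,0]);print(q.round(1))
b=cv2.resize(im,None,fx=1.5,fy=1.5,interpolation=cv2.INTER_CUBIC)
for p in q: cv2.circle(b,tuple(int(v*1.5) for v in p),3,(0,0,255),1)
cv2.imwrite("pics/w2b.png",b)
```

```text
[ 0.42280698 -0.22726907  0.20157071] [-3.14153603e+00 -4.13025749e-04  8.03798839e-02]
[[257.4 289.2]
 [257.2 233.7]
 [257.2 227.8]
 [257.1 181.5]
 [257.  131.3]]
```

View pics/w2b.png

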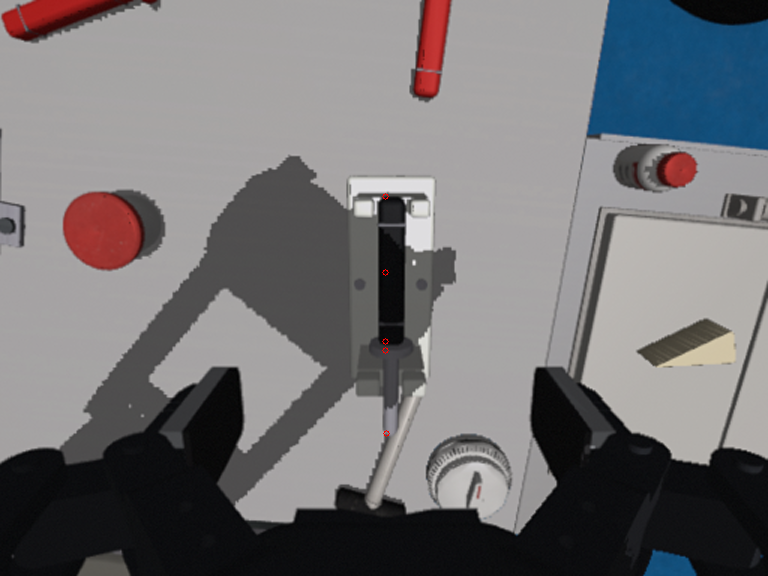

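The pin lies about 3 mm further in -y than the fit predicted (image column 391/1.5). I'll correct that, descend and grip.

Call:
jog_arm:
  deltas:
    - {"offset":[-0.1,-0.35,-5],"rot":[0,0,-0.01],"grip":8.5}
    - {"offset":[-0.1,-0.35,-9],"rot":[0,0,-0.01],"grip":6}
    - {"offset":[-0.1,-0.35,-12],"rot":[0,0,-0.01],"grip":5.5}
    - {"offset":[-0.1,-0.35,-14.5],"rot":[0,0,-0.01],"grip":5.5}
    - {"offset":[-0.1,-0.35,-16],"rot":[0,0,-0.01],"grip":5.5}
    - {"offset":[-0.1,-0.35,-16.5],"rot":[0,0,-0.01],"grip":5}
    - {"offset":[-0.1,-0.35,-16.5],"rot":[0,0,-0.01],"grip":4}
    - {"offset":[-0.1,-0.35,-16.5],"rot":[0,0,-0.01],"grip":2.5}
    - {"offset":[-0.1,-0.35,-16.5],"rot":[0,0,-0.01],"grip":0.8}
    - {"offset":[-0.1,-0.35,-16.5],"rot":[0,0,-0.01],"grip":0.8}
    - {"offset":[-0.1,-0.35,-16.5],"rot":[0,0,-0.01],"grip":0.8}
    - {"offset":[-0.1,-0.35,-16.5],"rot":[0,0,-0.01],"grip":0.8}

```text
clock: 4.6
eef_pos: [0.4222, -0.2316, 0.0375]
eef_rot: [3.141, -0.002, 0.069]
ft_force: [0.1, 2.3, 7.7]
gripper_width: 0.0148
```

Call:
jog_arm:
  deltas:
    - {"offset":[0,0,0],"rot":[0,0,0],"grip":0.5}
    - {"offset":[0,0,2],"rot":[0,0,0],"grip":0.5}
    - {"offset":[0,0,5],"rot":[0,0,0],"grip":0.5}
    - {"offset":[0,0,9],"rot":[0,0,0],"grip":0.5}
    - {"offset":[0,0,13],"rot":[0,0,0],"grip":0.5}
    - {"offset":[0,0,15],"rot":[0,0,0],"grip":0.5}
    - {"offset":[0,0,15],"rot":[0,0,0],"grip":0.5}
    - {"offset":[0,0,15],"rot":[0,0,0],"grip":0.5}

```text
clock: 5.4
eef_pos: [0.4215, -0.2313, 0.1862]
eef_rot: [3.141, -0.0, 0.069]
ft_force: [-0.3, 0.6, -2.3]
gripper_width: 0.0149
```

Run:
```python
from h import *
s=arm.state();print(s["eef_pos"],s["eef_rot"],s["ft_force"],s["torque"],s["gripper_width"])
c=cal("side");im=arm.camera("side")[:,:,::-1].copy()
T=R.from_euler("xyz",s["eef_rot"]).as_matrix()
# pin expected: centre at TCP-19mm along z; pin x = tool x
g=s["eef_pos"]-T[:,2]*.019
q=proj(c,[g+T[:,0]*d for d in(-.111,-.051,0,.045)]);print(q.round(1))
u,v=q[2].astype(int)
print(u,v)
k=cv2.resize(im[v-50:v+50,u-70:u+60],None,fx=6,fy=6,interpolation=cv2.INTER_CUBIC)
for p in q: cv2.circle(k,tuple(int(t) for t in (p-[u-70,v-50])*6+3),3,(0,255,0),1)
cv2.imwrite("pics/s3.png",k);cv2.imwrite("pics/w3.png",arm.camera("wrist")[:,:,::-1])
```

```text
[ 0.42149634 -0.23129897  0.18621597] [ 3.14127743e+00 -4.84287075e-04  6.88568057e-02] [-0.3000504   0.57546235 -2.29116627] [0.04393882 0.02213986 0.00478247] 0.014908463419450433
[[141.6 188.8]
 [170.9 187.3]
 [195.7 185.9]
 [217.5 184.8]]
195 185
```

View pics/s3.png

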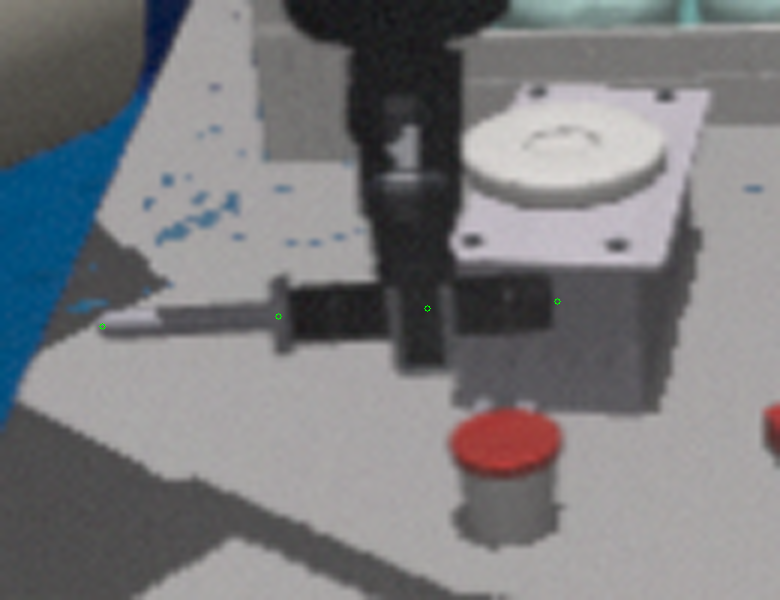

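The pin is held level, and tip, collar and handle match the model within about 1 px. Checking obstacles near the far side of the press.

Run:
```python
from h import *
import pickle
s=cal("side");c=cal("scene");w=pickle.load(open("w1.pkl","rb"))
for n,u in (("redA",(253,206)),("redB",(276,229)),("bottle",(328,203)),("weight",(317,217)),("smallpress",(328,183)),("disc",(350,240))): print(n,onz(s,u,.01).round(3))
for u in ((525/1.5,158/1.5),(698/1.5,82/1.5)): print("red w",onz(w,u,.01).round(3))
```

```text
redA [0.546 0.013 0.01 ]
redB [ 0.601 -0.105  0.01 ]
bottle [0.758 0.02  0.01 ]
weight [ 0.715 -0.052  0.01 ]
smallpress [0.78  0.142 0.01 ]
disc [ 0.779 -0.162  0.01 ]
red w [0.554 0.018 0.01 ]
red w [ 0.605 -0.129  0.01 ]
```

Call:
jog_arm:
  deltas:
    - {"offset":[22.9,35.3,1],"rot":[0,0,-0.191],"grip":0.5}
    - {"offset":[22.9,35.3,1],"rot":[0,0,-0.191],"grip":0.5}
    - {"offset":[22.9,35.3,1],"rot":[0,0,-0.191],"grip":0.5}
    - {"offset":[22.9,35.3,1],"rot":[0,0,-0.191],"grip":0.5}
    - {"offset":[22.9,35.3,1],"rot":[0,0,-0.191],"grip":0.5}
    - {"offset":[22.9,35.3,1],"rot":[0,0,-0.191],"grip":0.5}
    - {"offset":[22.9,35.3,1],"rot":[0,0,-0.191],"grip":0.5}
    - {"offset":[22.9,35.3,1],"rot":[0,0,-0.191],"grip":0.5}
    - {"offset":[22.9,35.3,1],"rot":[0,0,-0.191],"grip":0.5}
    - {"offset":[22.9,35.3,1],"rot":[0,0,-0.191],"grip":0.5}
    - {"offset":[22.9,35.3,1],"rot":[0,0,-0.191],"grip":0.5}
    - {"offset":[22.9,35.3,1],"rot":[0,0,-0.191],"grip":0.5}

```text
clock: 6.7
eef_pos: [0.65, 0.1209, 0.1955]
eef_rot: [3.141, 0.001, -0.123]
ft_force: [0.9, 0.8, -1.4]
gripper_width: 0.0152
```

Call:
jog_arm:
  deltas:
    - {"offset":[0,0,-5],"rot":[0,0,0],"grip":0.5}
    - {"offset":[0,0,-9],"rot":[0,0,0],"grip":0.5}
    - {"offset":[0,0,-12.5],"rot":[0,0,0],"grip":0.5}
    - {"offset":[0,0,-15],"rot":[0,0,0],"grip":0.5}
    - {"offset":[0,0,-16.4],"rot":[0,0,0],"grip":0.5}
    - {"offset":[0,0,-16.4],"rot":[0,0,0],"grip":0.5}
    - {"offset":[0,0,-16.4],"rot":[0,0,0],"grip":0.5}
    - {"offset":[0,0,-16.4],"rot":[0,0,0],"grip":0.5}

```text
clock: 7.5
eef_pos: [0.6514, 0.1215, 0.0341]
eef_rot: [-3.141, -0.002, -0.122]
ft_force: [1.3, -0.7, -0.5]
gripper_width: 0.0151
```

Run:
```python
from h import *
s=arm.state();print(s["eef_pos"],s["eef_rot"],s["ft_force"],s["torque"],s["gripper_width"])
c=cal("wrist");im=arm.camera("wrist")[:,:,::-1].copy()
T=R.from_euler("xyz",s["eef_rot"]).as_matrix();g=s["eef_pos"]-T[:,2]*.019
q=proj(c,[g+T[:,0]*d for d in(-.111,-.051,0,.045)]);print(q.round(1))
M=R.from_euler("z",-.122).as_matrix()
e=proj(c,np.array([(.057,-.1,.084),(.057,.1,.084),(.057,0,.084),(.045,.037,.061),(.045,-.037,.061)])@M.T+[.4567,.144,0]);print(e.round(1))
b=cv2.resize(im,None,fx=1.5,fy=1.5)
for p in list(q)+list(e): cv2.circle(b,tuple(int(v*1.5) for v in p),3,(0,255,0),1)
cv2.imwrite("pics/w4.png",b)
```

```text
[0.65138434 0.12150809 0.03410801] [-3.14096824e+00 -2.46284066e-03 -1.22485614e-01] [ 1.31401253 -0.73509993 -0.45518159] [0.02345856 0.01540436 0.01438262] 0.015069339709450368
[[255.6 458.8]
 [255.5 368.4]
 [255.3 271.5]
 [255.1 166.8]]
[[467.5 559.8]
 [ 49.2 559.8]
 [258.4 566.5]
 [190.5 524.5]
 [326.1 524.5]]
```

View pics/w4.png

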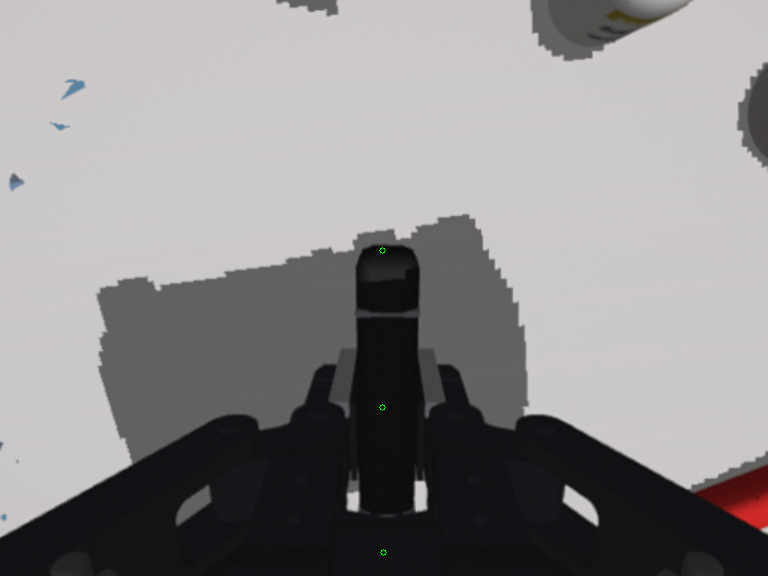

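The pin is aligned with the tool. Moving to the right end of the search range (window y ≈ -25 mm) and down to hole height.

Call:
jog_arm:
  deltas:
    - {"offset":[-0.3,-2.6,0],"rot":[0,0,0],"grip":0.5}
    - {"offset":[-0.3,-2.6,0],"rot":[0,0,0],"grip":0.5}
    - {"offset":[-0.3,-2.6,0],"rot":[0,0,0],"grip":0.5}
    - {"offset":[-0.3,-2.6,0],"rot":[0,0,0],"grip":0.5}

```text
clock: 7.95
eef_pos: [0.6478, 0.0961, 0.0328]
eef_rot: [-3.141, -0.001, -0.122]
ft_force: [-0.3, 0.2, -0.6]
gripper_width: 0.0151
```

Call:
jog_arm:
  deltas:
    - {"offset":[-1.5,0.18,-0.15],"rot":[0,0,0],"grip":0.5}
    - {"offset":[-2.5,0.31,-0.15],"rot":[0,0,0],"grip":0.5}
    - {"offset":[-3.2,0.39,-0.15],"rot":[0,0,0],"grip":0.5}
    - {"offset":[-3.5,0.43,-0.15],"rot":[0,0,0],"grip":0.5}
    - {"offset":[-3.75,0.46,-0.15],"rot":[0,0,0],"grip":0.5}
    - {"offset":[-3.9,0.48,-0.15],"rot":[0,0,0],"grip":0.5}

```text
clock: 8.55
eef_pos: [0.6087, 0.1005, 0.0309]
eef_rot: [-3.141, -0.0, -0.122]
ft_force: [0.7, 0.4, -1.1]
gripper_width: 0.0153
```

Call:
jog_arm:
  deltas:
    - {"offset":[-0.2,0.02,0],"rot":[0,0,0],"grip":0.5}
    - {"offset":[-0.4,0.05,0],"rot":[0,0,0],"grip":0.5}
    - {"offset":[-0.6,0.07,0],"rot":[0,0,0],"grip":0.5}
    - {"offset":[-0.6,0.07,0],"rot":[0,0,0],"grip":0.5}

```text
clock: 8.95
eef_pos: [0.6024, 0.1012, 0.0308]
eef_rot: [-3.142, 0.0, -0.122]
ft_force: [-0.4, 0.1, -1.6]
gripper_width: 0.0153
```

Call:
jog_arm:
  deltas:
    - {"offset":[-0.1,0.012,0],"rot":[0,0,0],"grip":0.5}
    - {"offset":[-0.2,0.024,0],"rot":[0,0,0],"grip":0.5}
    - {"offset":[-0.3,0.037,0],"rot":[0,0,0],"grip":0.5}
    - {"offset":[-0.3,0.037,0],"rot":[0,0,0],"grip":0.5}

```text
clock: 9.35
eef_pos: [0.5994, 0.1015, 0.0308]
eef_rot: [-3.141, 0.0, -0.122]
ft_force: [0.0, -0.3, -0.1]
gripper_width: 0.0149
```

Call:
jog_arm:
  deltas:
    - {"offset":[-0.1,0.012,0],"rot":[0,0,0],"grip":0.5}
    - {"offset":[-0.1,0.012,0],"rot":[0,0,0],"grip":0.5}

```text
clock: 9.55
eef_pos: [0.5984, 0.1017, 0.0307]
eef_rot: [-3.141, 0.0, -0.122]
ft_force: [0.1, -0.3, -1.2]
gripper_width: 0.0149
```

Call:
jog_arm:
  deltas:
    - {"offset":[-0.1,0.012,0],"rot":[0,0,0],"grip":0.5}
    - {"offset":[-0.1,0.012,0],"rot":[0,0,0],"grip":0.5}

```text
clock: 9.75
eef_pos: [0.5975, 0.1018, 0.0308]
eef_rot: [-3.141, 0.0, -0.122]
ft_force: [-0.1, -0.3, -1.6]
gripper_width: 0.0152
```

Call:
jog_arm:
  deltas:
    - {"offset":[-0.1,0.012,0],"rot":[0,0,0],"grip":0.5}
    - {"offset":[-0.1,0.012,0],"rot":[0,0,0],"grip":0.5}

```text
clock: 9.95
eef_pos: [0.5964, 0.1019, 0.0308]
eef_rot: [-3.142, 0.0, -0.122]
ft_force: [-0.5, -0.3, -0.4]
gripper_width: 0.0149
```

Call:
jog_arm:
  deltas:
    - {"offset":[-0.1,0.012,0],"rot":[0,0,0],"grip":0.5}
    - {"offset":[-0.1,0.012,0],"rot":[0,0,0],"grip":0.5}

```text
clock: 10.15
eef_pos: [0.5958, 0.1019, 0.0309]
eef_rot: [-3.141, -0.001, -0.122]
ft_force: [2.5, -0.4, -1.2]
gripper_width: 0.0149
```

Call:
jog_arm:
  deltas:
    - {"offset":[-0.1,0.012,0],"rot":[0,0,0],"grip":0.5}
    - {"offset":[-0.1,0.012,0],"rot":[0,0,0],"grip":0.5}

```text
clock: 10.35
eef_pos: [0.5956, 0.102, 0.0313]
eef_rot: [-3.141, -0.003, -0.122]
ft_force: [8.4, -1.0, -2.2]
gripper_width: 0.0153
```

Contact with the bar at tip depth ≈ -13 mm (expected -12), stiffness ≈ 6 N/mm. Now sliding in +y.

Call:
jog_arm:
  deltas:
    - {"offset":[0.01,0.1,0],"rot":[0,0,0],"grip":0.5}
    - {"offset":[0.02,0.2,0],"rot":[0,0,0],"grip":0.5}
    - {"offset":[0.04,0.3,0],"rot":[0,0,0],"grip":0.5}

```text
clock: 10.65
eef_pos: [0.5959, 0.1044, 0.0312]
eef_rot: [3.141, -0.002, -0.122]
ft_force: [6.5, -7.3, -2.1]
gripper_width: 0.0151
```

Call:
jog_arm:
  deltas:
    - {"offset":[0.01,0.1,0],"rot":[0,0,0],"grip":0.5}
    - {"offset":[0.02,0.2,0],"rot":[0,0,0],"grip":0.5}
    - {"offset":[0.04,0.3,0],"rot":[0,0,0],"grip":0.5}

```text
clock: 10.95
eef_pos: [0.5963, 0.1074, 0.0312]
eef_rot: [3.141, -0.002, -0.122]
ft_force: [7.0, -6.6, -1.4]
gripper_width: 0.0147
```

Call:
jog_arm:
  deltas:
    - {"offset":[0.01,0.1,0],"rot":[0,0,0],"grip":0.5}
    - {"offset":[0.02,0.2,0],"rot":[0,0,0],"grip":0.5}
    - {"offset":[0.04,0.3,0],"rot":[0,0,0],"grip":0.5}
    - {"offset":[0.05,0.4,0],"rot":[0,0,0],"grip":0.5}

```text
clock: 11.35
eef_pos: [0.5968, 0.1114, 0.0312]
eef_rot: [3.141, -0.002, -0.122]
ft_force: [8.4, -6.2, -1.1]
gripper_width: 0.015
```

Call:
jog_arm:
  deltas:
    - {"offset":[0.01,0.1,0],"rot":[0,0,0],"grip":0.5}
    - {"offset":[0.02,0.2,0],"rot":[0,0,0],"grip":0.5}
    - {"offset":[0.03,0.3,0],"rot":[0,0,0],"grip":0.5}

```text
clock: 11.65
eef_pos: [0.5971, 0.1144, 0.0312]
eef_rot: [3.141, -0.002, -0.122]
ft_force: [6.0, -6.2, -1.1]
gripper_width: 0.0152
```

Call:
jog_arm:
  deltas:
    - {"offset":[0.01,0.1,0],"rot":[0,0,0],"grip":0.5}
    - {"offset":[0.02,0.2,0],"rot":[0,0,0],"grip":0.5}
    - {"offset":[0.03,0.3,0],"rot":[0,0,0],"grip":0.5}

```text
clock: 11.95
eef_pos: [0.5962, 0.1182, 0.0307]
eef_rot: [-3.141, 0.001, -0.122]
ft_force: [0.0, 0.7, -2.1]
gripper_width: 0.015
```

Call:
jog_arm:
  deltas:
    - {"offset":[0.01,0.1,0],"rot":[0,0,0],"grip":0.5}
    - {"offset":[0.02,0.2,0],"rot":[0,0,0],"grip":0.5}
    - {"offset":[0.04,0.3,0],"rot":[0,0,0],"grip":0.5}

```text
clock: 12.25
eef_pos: [0.5968, 0.1213, 0.0307]
eef_rot: [-3.141, 0.0, -0.122]
ft_force: [-0.2, 0.2, -0.4]
gripper_width: 0.0152
```

Force vanished at y≈0.118: the tip has dropped into the chamfer. Finding the far side of it to centre the pin.

Call:
jog_arm:
  deltas:
    - {"offset":[-0.1,0.012,0],"rot":[0,0,0],"grip":0.5}
    - {"offset":[-0.1,0.012,0],"rot":[0,0,0],"grip":0.5}

```text
clock: 12.45
eef_pos: [0.5957, 0.1213, 0.0307]
eef_rot: [-3.141, 0.0, -0.122]
ft_force: [-0.8, 0.1, -0.8]
gripper_width: 0.0153
```

Call:
jog_arm:
  deltas:
    - {"offset":[-0.1,0.012,0],"rot":[0,0,0],"grip":0.5}
    - {"offset":[-0.1,0.012,0],"rot":[0,0,0],"grip":0.5}

```text
clock: 12.65
eef_pos: [0.5948, 0.1213, 0.0308]
eef_rot: [-3.142, -0.0, -0.122]
ft_force: [0.7, 0.0, -1.5]
gripper_width: 0.0148
```

Call:
jog_arm:
  deltas:
    - {"offset":[-0.1,0.012,0],"rot":[0,0,0],"grip":0.5}
    - {"offset":[-0.1,0.012,0],"rot":[0,0,0],"grip":0.5}

```text
clock: 12.85
eef_pos: [0.5938, 0.1214, 0.0308]
eef_rot: [3.142, -0.0, -0.122]
ft_force: [0.4, -1.5, -1.0]
gripper_width: 0.0152
```

Call:
jog_arm:
  deltas:
    - {"offset":[-0.1,0.012,0],"rot":[0,0,0],"grip":0.5}
    - {"offset":[-0.1,0.012,0],"rot":[0,0,0],"grip":0.5}

```text
clock: 13.05
eef_pos: [0.5928, 0.1215, 0.0308]
eef_rot: [3.142, 0.0, -0.122]
ft_force: [0.1, -1.9, -0.8]
gripper_width: 0.0147
```

Call:
jog_arm:
  deltas:
    - {"offset":[-0.1,0,0],"rot":[0,0,0],"grip":0.5}
    - {"offset":[-0.2,0.0,0],"rot":[0,0,0],"grip":0.5}
    - {"offset":[-0.2,0.0,0],"rot":[0,0,0],"grip":0.5}

```text
clock: 13.35
eef_pos: [0.5907, 0.1216, 0.0307]
eef_rot: [-3.142, 0.0, -0.122]
ft_force: [-0.8, -1.8, 0.0]
gripper_width: 0.015
```

Call:
jog_arm:
  deltas:
    - {"offset":[-0.1,0.012,0],"rot":[0,0,0],"grip":0.5}
    - {"offset":[-0.2,0.024,0],"rot":[0,0,0],"grip":0.5}
    - {"offset":[-0.2,0.024,0],"rot":[0,0,0],"grip":0.5}

```text
clock: 13.65
eef_pos: [0.5887, 0.1219, 0.0308]
eef_rot: [-3.142, 0.0, -0.122]
ft_force: [0.8, -1.7, -0.1]
gripper_width: 0.0147
```

Tip is 9 mm past the bar face with no axial force, so it is in the hole. About 38 mm remain.

Call:
jog_arm:
  deltas:
    - {"offset":[-0.1,0.01,0],"rot":[0,0,0],"grip":0.5}
    - {"offset":[-0.2,0.02,0],"rot":[0,0,0],"grip":0.5}
    - {"offset":[-0.3,0.03,0],"rot":[0,0,0],"grip":0.5}
    - {"offset":[-0.4,0.04,0],"rot":[0,0,0],"grip":0.5}

```text
clock: 14.05
eef_pos: [0.5848, 0.1223, 0.0308]
eef_rot: [-3.141, -0.0, -0.122]
ft_force: [1.0, -1.4, -0.1]
gripper_width: 0.0152
```

Call:
jog_arm:
  deltas:
    - {"offset":[-0.1,0.012,0],"rot":[0,0,0],"grip":0.5}
    - {"offset":[-0.2,0.024,0],"rot":[0,0,0],"grip":0.5}
    - {"offset":[-0.3,0.037,0],"rot":[0,0,0],"grip":0.5}
    - {"offset":[-0.4,0.049,0],"rot":[0,0,0],"grip":0.5}

```text
clock: 14.45
eef_pos: [0.5808, 0.1228, 0.0308]
eef_rot: [-3.142, -0.0, -0.122]
ft_force: [1.2, -2.8, -0.0]
gripper_width: 0.015
```

Call:
jog_arm:
  deltas:
    - {"offset":[-0.15,0.0,0],"rot":[0,0,0],"grip":0.5}
    - {"offset":[-0.3,0.01,0],"rot":[0,0,0],"grip":0.5}
    - {"offset":[-0.45,0.03,0],"rot":[0,0,0],"grip":0.5}
    - {"offset":[-0.6,0.05,0],"rot":[0,0,0],"grip":0.5}

```text
clock: 14.85
eef_pos: [0.5747, 0.1233, 0.0307]
eef_rot: [-3.141, 0.0, -0.122]
ft_force: [0.3, -1.9, -0.8]
gripper_width: 0.0152
```

Call:
jog_arm:
  deltas:
    - {"offset":[-0.15,0.018,0],"rot":[0,0,0],"grip":0.5}
    - {"offset":[-0.3,0.035,0],"rot":[0,0,0],"grip":0.5}
    - {"offset":[-0.45,0.05,0],"rot":[0,0,0],"grip":0.5}
    - {"offset":[-0.6,0.07,0],"rot":[0,0,0],"grip":0.5}

```text
clock: 15.25
eef_pos: [0.5687, 0.1239, 0.0308]
eef_rot: [-3.141, 0.0, -0.122]
ft_force: [0.3, -1.1, -1.2]
gripper_width: 0.0152
```

Call:
jog_arm:
  deltas:
    - {"offset":[-0.15,0.018,0],"rot":[0,0,0],"grip":0.5}
    - {"offset":[-0.3,0.035,0],"rot":[0,0,0],"grip":0.5}
    - {"offset":[-0.45,0.05,0],"rot":[0,0,0],"grip":0.5}
    - {"offset":[-0.6,0.07,0],"rot":[0,0,0],"grip":0.5}

```text
clock: 15.65
eef_pos: [0.5627, 0.1247, 0.0308]
eef_rot: [-3.141, 0.0, -0.122]
ft_force: [0.7, -1.4, 0.1]
gripper_width: 0.0149
```

Call:
jog_arm:
  deltas:
    - {"offset":[-0.15,0.018,0],"rot":[0,0,0],"grip":0.5}
    - {"offset":[-0.3,0.035,0],"rot":[0,0,0],"grip":0.5}
    - {"offset":[-0.45,0.05,0],"rot":[0,0,0],"grip":0.5}
    - {"offset":[-0.6,0.07,0],"rot":[0,0,0],"grip":0.5}

```text
clock: 16.05
eef_pos: [0.5567, 0.1253, 0.0308]
eef_rot: [-3.141, 0.0, -0.122]
ft_force: [0.2, -1.2, -1.3]
gripper_width: 0.0149
```

Call:
jog_arm:
  deltas:
    - {"offset":[-0.1,0.012,0],"rot":[0,0,0],"grip":0.5}
    - {"offset":[-0.2,0.024,0],"rot":[0,0,0],"grip":0.5}
    - {"offset":[-0.3,0.036,0],"rot":[0,0,0],"grip":0.5}
    - {"offset":[-0.4,0.048,0],"rot":[0,0,0],"grip":0.5}

```text
clock: 16.45
eef_pos: [0.5528, 0.1258, 0.0308]
eef_rot: [-3.141, -0.0, -0.122]
ft_force: [-0.1, -0.5, -0.9]
gripper_width: 0.0149
```

Call:
jog_arm:
  deltas:
    - {"offset":[-0.1,0.012,0],"rot":[0,0,0],"grip":0.5}
    - {"offset":[-0.1,0.012,0],"rot":[0,0,0],"grip":0.5}

```text
clock: 16.65
eef_pos: [0.5517, 0.126, 0.0307]
eef_rot: [-3.141, 0.0, -0.122]
ft_force: [-0.1, -0.1, -1.1]
gripper_width: 0.0154
```

Call:
jog_arm:
  deltas:
    - {"offset":[-0.1,0.012,0],"rot":[0,0,0],"grip":0.5}
    - {"offset":[-0.1,0.012,0],"rot":[0,0,0],"grip":0.5}

```text
clock: 16.85
eef_pos: [0.5508, 0.1261, 0.0308]
eef_rot: [-3.142, 0.0, -0.122]
ft_force: [-0.3, -0.0, -1.4]
gripper_width: 0.0149
```

Call:
jog_arm:
  deltas:
    - {"offset":[-0.1,0.012,0],"rot":[0,0,0],"grip":0.5}
    - {"offset":[-0.1,0.012,0],"rot":[0,0,0],"grip":0.5}

```text
clock: 17.05
eef_pos: [0.5505, 0.1261, 0.031]
eef_rot: [-3.141, -0.002, -0.122]
ft_force: [5.6, -1.7, -2.7]
gripper_width: 0.015
```

Call:
jog_arm:
  deltas:
    - {"offset":[-0.08,0.01,0],"rot":[0,0,0],"grip":0.5}
    - {"offset":[-0.08,0.01,0],"rot":[0,0,0],"grip":0.5}

```text
clock: 17.25
eef_pos: [0.5504, 0.1261, 0.0312]
eef_rot: [-3.141, -0.003, -0.122]
ft_force: [11.0, -1.4, -5.7]
gripper_width: 0.0149
```

Collar seated at x=0.5505 (predicted 0.5504) with 11 N. Relax, open, and retreat.

Call:
jog_arm:
  deltas:
    - {"offset":[0.11,-0.012,-0.02],"rot":[0,0,0],"grip":0.5}
    - {"offset":[0.11,-0.012,-0.02],"rot":[0,0,0],"grip":0.5}
    - {"offset":[0.11,-0.012,-0.02],"rot":[0,0,0],"grip":3}
    - {"offset":[0.11,-0.012,-0.02],"rot":[0,0,0],"grip":5}
    - {"offset":[0.11,-0.012,-0.02],"rot":[0,0,0],"grip":5}
    - {"offset":[0.11,-0.012,-0.02],"rot":[0,0,0],"grip":5}
    - {"offset":[0.11,-0.012,-0.02],"rot":[0,0,0],"grip":5}

```text
clock: 17.95
eef_pos: [0.5501, 0.1262, 0.0306]
eef_rot: [-3.141, 0.0, -0.122]
ft_force: [0.0, 0.2, -0.1]
gripper_width: 0.0496
```

Call:
jog_arm:
  deltas:
    - {"offset":[0,0,1],"rot":[0,0,0],"grip":5}
    - {"offset":[0,0,3],"rot":[0,0,0],"grip":5}
    - {"offset":[0,0,6],"rot":[0,0,0],"grip":5}
    - {"offset":[2,0,10],"rot":[0,0,0],"grip":5}
    - {"offset":[6,0,14],"rot":[0,0,0],"grip":5}
    - {"offset":[9,0,17],"rot":[0,0,0],"grip":5}
    - {"offset":[11,0,20],"rot":[0,0,0],"grip":5}
    - {"offset":[11,0,20],"rot":[0,0,0],"grip":5}
    - {"offset":[11,0,20],"rot":[0,0,0],"grip":5}

```text
clock: 18.85
eef_pos: [0.6603, 0.1261, 0.2311]
eef_rot: [-3.141, -0.001, -0.122]
ft_force: [-1.4, -0.5, -0.3]
gripper_width: 0.0499
```

Run:
```python
from h import *
c=cal("wrist");im=arm.camera("wrist")[:,:,::-1].copy()
M=R.from_euler("z",-.122).as_matrix()
d=np.array([.5505-.5014,.1261-.1385]);y=d@[.1217,.9926];print("pin y",y)
P=np.array([(.045,y,.05),(.051,y,.05),(.096,y,.05),(.141,y,.05),(.057,0,.084)])
e=proj(c,P@M.T+[.4567,.144,0]);print(e.round(1))
b=cv2.resize(im,None,fx=1.5,fy=1.5)
for p in e: cv2.circle(b,tuple(int(v*1.5) for v in p),3,(0,255,0),1)
cv2.imwrite("pics/w5.png",b);im=arm.camera("side")[:,:,::-1].copy();cv2.imwrite("pics/s5.png",crop(im,110,120,280,160,2.8))
```

```text
pin y -0.006332770000000018
[[268.3 308.8]
 [268.3 304.3]
 [268.7 269. ]
 [269.1 231. ]
 [263.3 318.7]]
```

View pics/w5.png

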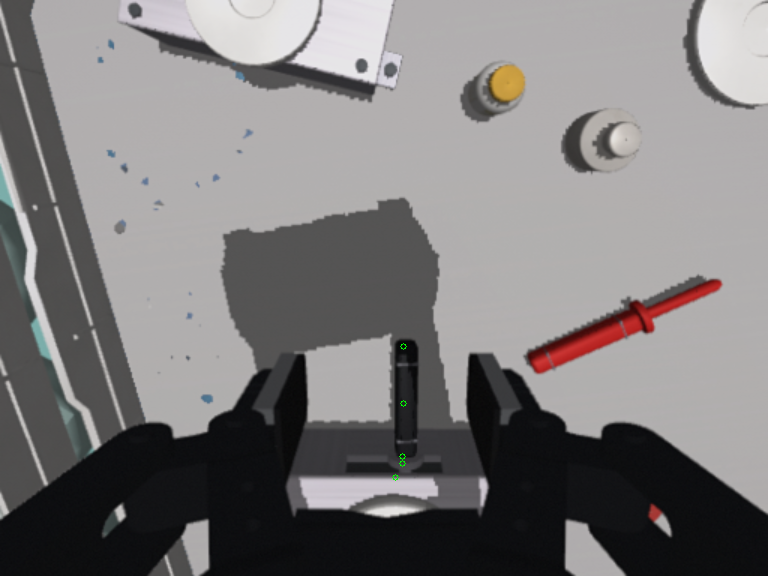

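View pics/s5.png

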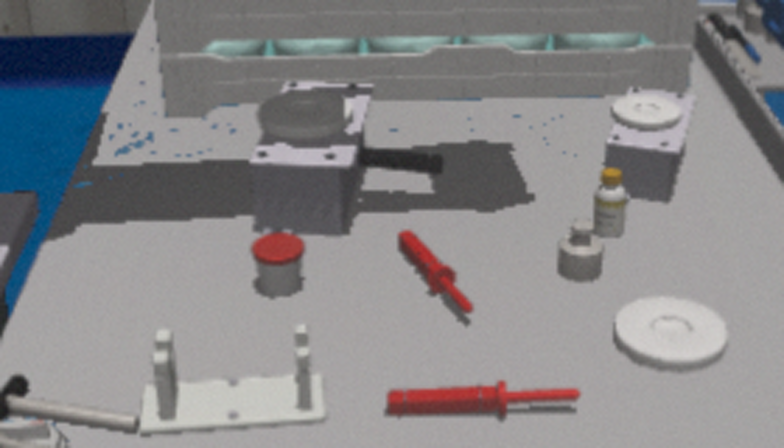

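Both views show the pin standing straight out of the window with its handle tip at (403,346) and collar at (403,460), as predicted. The cradle is empty and the bystanders are where they were. Handing in.

```bash
python3 -c "
from cell import arm
print(arm.state()['clock']);print(arm.sign_off())"
```

```text
18.95
the job is handed in; nothing more can be done
None
```

I took the black-handled pin out of its cradle and locked the large press with it, then released it and handed the job in at about 19 s of the 72 s allowed. The sign-off gave no verdict.

- **Finding the hole:** The tip touched the bar at about 13 mm depth (12 mm expected). I slid it in +y until it dropped into the hole, about 6 mm to the -y side of the window's centre.
- **Seating:** The collar met the wall at x = 0.5505 m, against 0.5504 m predicted. The highest force I saw was about 12 N. I only read the force at the end of each move call, so a short peak in between would not show.
- **Last pictures:** The pin stands straight in the window at the predicted pixels, with the gripper clear. The cup, weight, bottle and disc look undisturbed; I judged that by eye and did not measure it.
- **What disagreed:** The press's top plate measured about 200 x 99 mm, against the 196 x 102 mm I expected from the listed sizes. The wrist camera showed the cradled pin about 3 mm from where the fixed cameras put it, and I corrected for that before gripping.

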